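# Hang the hot wash basket on the drip stand with the lifting fork

## Robot

A 7-joint arm with a two-finger parallel gripper is mounted at the origin on a cart in front of the work surface, level with it; the furniture and walls round the work are solid. World frame = base frame: x ahead of the robot, y to its left, z up, the work surface at z = 0. Lengths are in m, angles in rad, forces in N, time in s.
With the tool pointing down it reaches from about 0.425 to 0.875 m from the base axis. Payload 4.7 kg.
Tool frame: the origin (TCP) lies at the very end of the fingers, on their centre line; the grasp point (between the pads) lies 19 mm behind it; z points along the fingers, y is the line along which they close (so a half turn about z gives the same grasp; the last joint's range is limited). The gripper opens to 87 mm and grips with 3 to 60 N. Pads are 19 mm wide; open, the fingers measure 117 mm over their backs; the gripper's body (75 mm by 190 mm) begins 51 mm behind the grasp point.
Start: joints at [1.288, 0.321, -0.07, 1.45, 0.023, 1.371, -0.057], TCP at [0.19, -0.622, 0.223] pointing down, gripper open.
Joint ranges: [-2.86, 2.86], [-0.3, 2.09], [-1.38, 1.24], [0.06, 2.45], [-1.56, 4.7], [0.09, 2.05], [-2.69, 2.69]. Speed limits (rad/s): [2.57, 2.57, 3.14, 3.14, 3.14, 3.14, 3.14].

## Interface

Orientations are given as [roll, pitch, yaw] about the fixed x, y, z axes, in that order (R = Rz(yaw) Ry(pitch) Rx(roll)).
In Python, from plant import env gives the robot as it stands.
- The arm moves only by the shell command python3 -m inch 'ROWS' [FORCE]. ROWS is JSON, a list of rows, each an object of numbers: "hand": the opening, from 0 (shut) to 1 (fully open); "dx", "dy", "dz": the shift along the tool's x, y, z in mm; "turn": the turn about the tool's z in degrees. A call has 1 to 12 rows; each row is the pose to reach, as a shift and turn from the pose commanded when the call began, along the tool's axes at that moment; what a row does not reach only later rows make up. A row lasts 1/10 s, in which the tool goes at most 50 mm and 8.59 degrees, less where a joint would pass 70% of its speed; a pose out of reach is approached as far as the arm can. A call with a gripper value outside its range is refused whole. The fingers move at their own pace and stop on an object; FORCE is the grip in N (left out, the last holds). Time passes only in rows, so rows that repeat a pose let the fingers close. It gives the time, the measured TCP pose, the force, the opening and the grip force at its end, in the units of the state.
- env.state(): the state, without advancing time (a new reading comes with each control period).
- env.capture(name): name is "scene" or "top" or "wrist"; returns the picture (400x640x3 uint8, red, green, blue); there is no depth.
- env.camera_params(name): a dict with "fx", "fy", "cx", "cy" (pixels), "camera_from_world" (4x4, takes a point from world to camera coordinates); the wrist camera has in their place "T_tool_cam" (4x4, takes a point from camera to tool coordinates, whose origin is the TCP and whose axes are the flange's). Camera axes: x right, y down, z forward; pixel columns grow to the right and rows downward; lengths in m; the calibration is good to about 2 mm. A picture is of the moment at which its call begins: read the wrist's pose just before it. camera_params takes no time and is no camera call.
- env.close_job(): hands the job in; it is judged then, once.
The state is a dict: "time_s": time; "q": joint angles; "qvel": joint speeds; "joint_efforts": joint torques, N m; "ee_pos": TCP position; "orientation": TCP orientation; "ft_force": force on the tool from outside, world axes, zero at the start; "moment": the same for the moment, N m; "finger_gap": finger opening in m; "grasp_force": force on a finger pad.
Only numpy, scipy, OpenCV 4.12 (cv2) and the standard library are available. Lean on these libraries where they do the work, as an engineer would, in place of code of your own. Each camera call takes 0.05 s, during which the arm holds its last target. There are 200 camera calls.

## Task

The wire wash basket is hot from the steriliser, so never touch it with the robot itself: take the black-handled lifting fork from its blue rest, hook it under the basket's yellow handle, carry the basket to the drip stand without tipping it and hang it on the hook by the notch in the middle of its handle. Then put the fork back in its rest, hanging by its flange as it was, with everything left still. Leave the other things on the bench standing where they are.

Things in the scene. Friction and masses are not known exactly. Their poses are not given: they have to be found in the camera images.
- basket: Loose open wire basket, 80 (its x) x 110 (its y) x 50 mm high, 0.2 to 0.33 kg, on the bench. Origin: centre of its underside, z up. A rigid yellow 7 mm wire handle stands in its y-z plane (x = 0): level at z = 120 mm (wire centre) from y = -40 to 40 mm, but the middle 32 mm rises as an inverted V, 9 mm higher. Its legs reach the basket's ends at y = +-47 to +-55 mm. Front and back are alike.
- basket_notch (a point): Middle of the basket's handle: wire centre at the peak of the inverted-V notch, 129 mm above the basket's underside; axes as the basket.
- handle_left (a point): Wire centre of the handle's level part, 20 mm from the middle to the basket's +y, 120 mm above its underside; one prong of the fork goes under here. 70 mm free height between it and the basket's rim.
- handle_right (a point): The same on the -y side of the notch, for the other prong. Hung on the fork, the basket can swing to and fro about the handle's wire for some seconds after a quick stop.
- drip_stand: Fixed drip stand. Origin on the bench below the hook's seat. White tray foot 180 x 140 x 14 mm; steel post, 8 mm thick, 180 mm high, at x = +85 mm. From its top an 8 mm thick hook arm runs to -x (wire centre 180 mm high from x = 60 to 22 mm), dips to the seat at x = 0 and turns up to a red tip. Hang things by bringing them in from -x above the tip and lowering them.
- hook_seat (a point): Where the centre of a hung handle wire rests in the hook: 177.5 mm above the bench (the hook's own wire centre there is 170 mm high). Axes as the drip stand.
- hook_tip (a point): Centre of the red ball, 10 mm wide, at the end of the hook: 16 mm to -x of the seat, top 193 mm above the bench.
- lifter_rest: Fixed rest of the lifting fork. Origin on the bench below its seat. Foot 100 x 160 x 10 mm, two 12 mm posts at y = +-58 mm, blue plate 72 (x) x 136 (y) x 8 mm, top at 190 mm. A 20 mm wide slot runs in the plate from its -x edge to x = +10 mm; on that edge, on both sides of the slot, a lip 4 mm high (x = -31 to -36 mm). Open between the posts below the plate.
- rest_seat (a point): Top of the rest's plate at the place of the fork's stem when it is in the rest, 190 mm above the bench; axes as the rest.
- lifter_grip (a point): Centre of the fork's black upright grip, 28 (its x) x 24 (its y) x 60 mm high, z up, x = the way the prongs point (at the start the rest's x within 0.1 rad). Pinch it from above across the 24 mm. 30 mm below it the top of a round flange, 44 mm wide, 6 mm thick, that sits on the rest's plate.
- lifter: The lifting fork, loose, 0.14 kg. Origin: centre of the flange's underside, 36 mm below the grip's centre, axes as the grip. An 8 mm stem goes 26 mm straight down, then bends back to x = -34 mm (45 mm below the flange) and on down to a 40 mm cross bar along y, 103 mm below the flange. From its ends two 6 mm prongs at y = +-20 mm run to +x.
- fork_seat (a point): Where the level wire of a carried handle rests (wire centre, midway between the prongs): straight below the grip's centre by 142.5 mm. The prongs' centre is 6.5 mm lower here; ahead they turn up to tips at x = +14 mm, whose top is 17 mm above the prongs' centre here; behind they rise by 10 mm to the cross bar at x = -34 mm. The hook fits between the prongs.
- tall_cylinder: Bystander: tall clear measuring cylinder on a blue foot, 64 mm wide, 235 mm high; origin at the middle of its underside.
- green_bottle: Bystander: green squeeze bottle, 77 x 48 mm, 241 mm high; origin at the middle of its underside.
- glass_jar: Bystander: glass jar with a pale lid, 64 mm wide, 97 mm high; origin at the middle of its underside.
- spice_jar: Bystander: spice jar with a green cap, 46 mm wide, 105 mm high; origin at the middle of its underside.
- tape: Bystander: roll of tan tape lying flat, 100 mm wide, 25 mm high; origin at the middle of its underside.
- timer: Bystander: white kitchen timer lying flat, 66 x 62 x 20 mm; origin at the middle of its underside.

How it is judged:
By the outcome, as a careful person would: the job done as asked, in the order asked, and still so for the second after the job is handed in, with the robot touching nothing.
It also fails if it takes over 72 s, if anything falls off the work surface, if the arm or the gripper's body presses on something with over 40 N, if the wrist force passes 120 N, or if a joint passes its speed limit or range.

## Working session

There is one attempt and no reset: what is moved stays moved. The work goes in short steps, Python scripts to look and compute and a shell command to move; the robot and the scene stay as the last step left them, time stands still between calls to the robot, and variables do not carry over. Pictures are saved under pics/ and viewed, at most 10 in all, crops included, and the job is handed in when it is done.

```bash
mkdir -p pics; ls; python3 - <<'E'
from plant import env
import cv2,numpy as np
s=env.state();print({k:np.round(s[k],3).tolist() for k in('time_s','ee_pos','orientation','finger_gap','ft_force')})
for n in('scene','top'):
    cv2.imwrite(f'pics/{n}0.png',env.capture(n)[:,:,::-1])
    p=env.camera_params(n);print(n,p['fx'],p['fy'],p['cx'],p['cy'],np.round(p['camera_from_world'],3).tolist())
p=env.camera_params('wrist');print(p)
E
```

```text
pics
{'time_s': 0.0, 'ee_pos': [0.19, -0.621, 0.221], 'orientation': [-3.14, 0.0, 0.297], 'finger_gap': 0.087, 'ft_force': [-0.656, -0.219, -0.13]}
scene 504.1173393290871 504.1173393290871 314.49769733127346 200.77399818160436 [[-0.492, -0.871, -0.002, 0.269], [-0.659, 0.373, -0.653, 0.476], [0.569, -0.32, -0.757, 1.387], [0.0, 0.0, 0.0, 1.0]]
top 430.2908248720404 430.2908248720404 319.35394908401776 201.51512560879135 [[-0.002, -1.0, -0.008, 0.025], [-0.996, 0.002, -0.089, 0.561], [0.089, 0.008, -0.996, 1.247], [0.0, 0.0, 0.0, 1.0]]
{'fx': 355.5121113715166, 'fy': 355.5121113715166, 'cx': 316.67949547377987, 'cy': 202.52561952464535, 'T_tool_cam': array([[-4.43792285e-04, -9.60928260e-01, -2.76797185e-01,
         7.56402762e-02],
       [ 9.99999501e-01, -1.78828365e-04, -9.82491327e-04,
         1.95502480e-04],
       [ 8.94604494e-04, -2.76797483e-01,  9.60927860e-01,
        -1.62286926e-01],
       [ 0.00000000e+00,  0.00000000e+00,  0.00000000e+00,
         1.00000000e+00]])}
```

View pics/scene0.png

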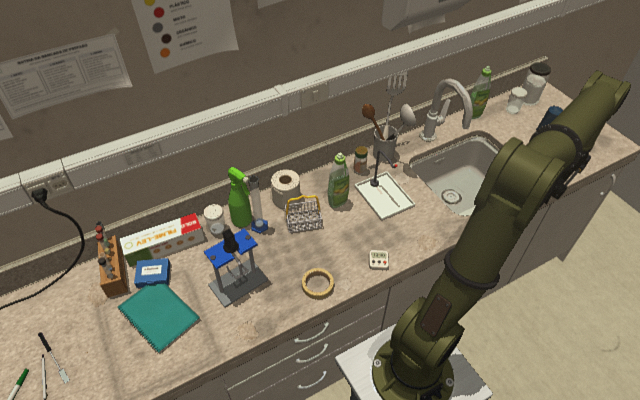

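View pics/top0.png

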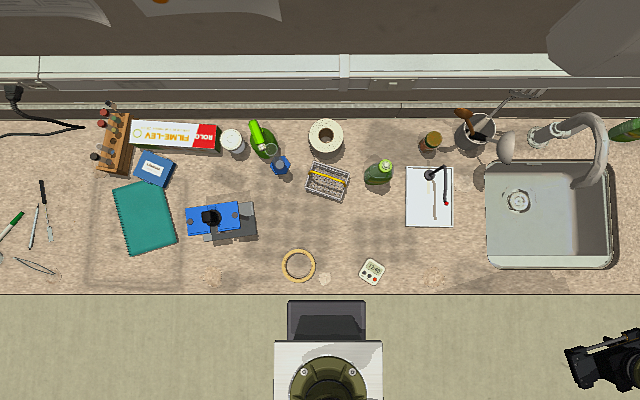

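The scene view shows the rest at about (232,250), the basket at (304,213) and the drip stand at (385,190). In the top view they are at (213,218), (327,180) and (430,195). I'll zoom in on these.

```bash
python3 - <<'E'
import cv2,numpy as np
t=cv2.imread('pics/top0.png');s=cv2.imread('pics/scene0.png')
def c(im,x,y,w=80,h=60,k=5): return cv2.resize(im[y:y+h,x:x+w],None,fx=k,fy=k,interpolation=cv2.INTER_CUBIC)
a=np.vstack([np.hstack([c(t,180,190),c(t,290,150)]),np.hstack([c(t,395,155),c(s,345,150)])])
cv2.imwrite('pics/z0.png',a)
E
```

```text
(no output)
```

View pics/z0.png

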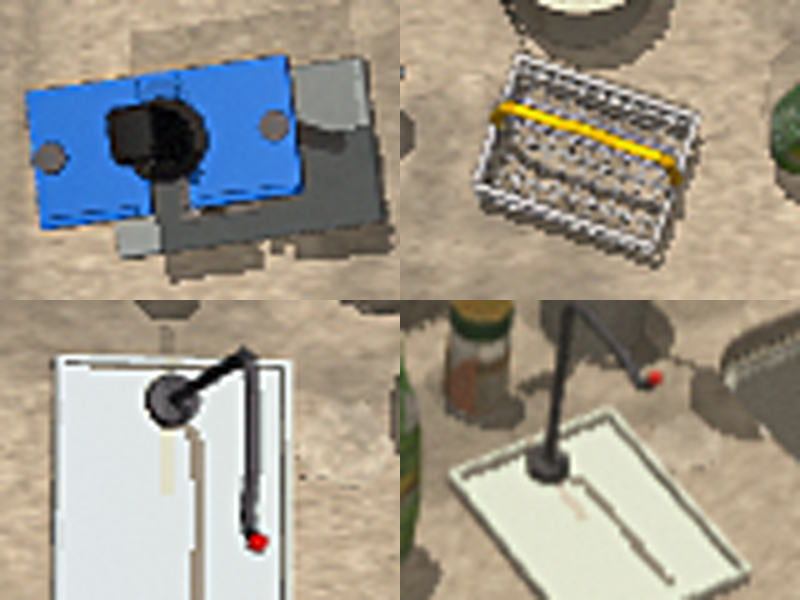

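The zooms show the rest's slot opening towards the robot, with the grip at about (206,217). The handle runs from (390,171) to (426,185), with zoom offset. The hook tip (red) is at about (446.6,203.4), and the stand's x points away from the robot. Next I'll compute positions.

```bash
cat > h.py <<'E'
import numpy as np,cv2
from plant import env
def ray(n,uv,s=None):
    p=env.camera_params(n)
    if n=='wrist':
        from scipy.spatial.transform import Rotation as R
        T=np.eye(4);T[:3,:3]=R.from_euler('xyz',s['orientation']).as_matrix();T[:3,3]=s['ee_pos']
        T=T@p['T_tool_cam']
    else: T=np.linalg.inv(p['camera_from_world'])
    d=T[:3,:3]@np.array([(uv[0]-p['cx'])/p['fx'],(uv[1]-p['cy'])/p['fy'],1.])
    return T[:3,3],d
def onz(n,uv,z,s=None):
    o,d=ray(n,uv,s);return o+d*(z-o[2])/d[2]
def tri(*rs):
    A=[];b=[]
    for o,d in rs:
        d=d/np.linalg.norm(d);P=np.eye(3)-np.outer(d,d);A.append(P);b.append(P@o)
    return np.linalg.lstsq(np.vstack(A),np.hstack(b),rcond=None)[0]
def mask(im,lo,hi):  # im RGB
    return cv2.inRange(cv2.cvtColor(im,cv2.COLOR_RGB2HSV),lo,hi)
def blobs(m,mn=5):
    n,l,st,c=cv2.connectedComponentsWithStats(m)
    return sorted([(int(st[i,4]),c[i].round(2).tolist(),st[i,:4].tolist()) for i in range(1,n) if st[i,4]>=mn],reverse=True),l
YEL=((20,150,120),(30,255,255));RED=((0,200,100),(6,255,255));BLU=((105,150,90),(120,255,255))
E
python3 - <<'E'
from h import *
im={n:cv2.imread(f'pics/{n}0.png')[:,:,::-1].copy() for n in('top','scene')}
R=((430,180,460,215),(385,140,410,185));Y=((300,155,360,195),(280,185,330,235));B=((180,185,250,245),(200,225,262,272))
def roi(m,r): o=np.zeros_like(m);o[r[1]:r[3],r[0]:r[2]]=m[r[1]:r[3],r[0]:r[2]];return o
mt={}
for nm,rr,hs in(('red',R,RED),('yel',Y,YEL),('blu',B,BLU)):
    for n,r in zip(('top','scene'),rr):
        m=roi(mask(im[n],*hs),r);mt[nm,n]=m;print(nm,n,blobs(m,2)[0][:3])
rt=blobs(mt['red','top'],2)[0][0][1];print('tip top',onz('top',rt,.188))
rs=blobs(mt['red','scene'],2)[0]
if rs: print('tri',tri(ray('top',rt),ray('scene',rs[0][1])))
print('tray',[onz('top',(395+a/5,155+b/5),.014).round(3).tolist() for a,b in((57,357),(292,367))])
print('post base',onz('top',(395+172/5,155+100/5),.014),'post top',onz('top',(395+247/5,155+55/5),.182))
ys,xs=np.nonzero(mt['yel','top']);P=np.array([onz('top',(x,y),.12)[:2] for x,y in zip(xs,ys)])
v,d,c=None,None,P.mean(0);vx,vy,x0,y0=cv2.fitLine(P.astype(np.float32)*1000,cv2.DIST_HUBER,0,.01,.01).ravel()
print('handle',c,'dir',vx,vy,'yaw',np.arctan(-vx/vy),'ext',[P[i].tolist() for i in(P[:,1].argmin(),P[:,1].argmax())])
ct=cv2.findContours(mt['blu','top'],cv2.RETR_EXTERNAL,cv2.CHAIN_APPROX_NONE)[0];pp=np.vstack(ct)[:,0]
W=np.array([onz('top',p,.19)[:2] for p in pp],np.float32);print('plate',cv2.minAreaRect(W*1000))
print('grip top',onz('top',(180+125/5,190+135/5),.256),'flange',onz('top',(180+160/5,190+140/5),.196))
E
```

```text
red top [(8, [445.88, 202.88], [445, 202, 3, 3])]
red scene [(3, [395.33, 165.33], [395, 165, 2, 2])]
yel top [(82, [326.5, 175.9], [308, 170, 37, 13])]
yel scene [(83, [298.47, 199.19], [286, 195, 32, 17]), (3, [319.0, 206.0], [319, 205, 1, 3])]
blu top [(1076, [212.68, 217.68], [185, 201, 56, 35])]
blu scene [(377, [218.45, 254.53], [204, 240, 30, 29]), (292, [243.64, 240.9], [234, 229, 23, 25]), (18, [255.56, 229.72], [252, 227, 9, 6])]
tip top [ 0.54225663 -0.30217591  0.188     ]
tri [ 0.54235911 -0.30228174  0.18733315]
tray [[0.487, -0.233, 0.014], [0.481, -0.372, 0.014]]
post base [ 0.64093968 -0.30508124  0.014     ] post top [ 0.63913344 -0.30270896  0.182     ]
handle [0.62325064 0.00375414] dir 0.3216544 0.94685715 yaw -0.32747623 ext [[0.6062137824919271, -0.04424962656308381], [0.6342276219449567, 0.05461541657807943]]
plate ((504.5269775390625, 297.7429504394531), (71.10943603515625, 134.9237518310547), 8.03742790222168)
grip top [0.50355115 0.29865551 0.256     ] flange [0.50417003 0.2971707  0.196     ]
```

```bash
python3 -m inch '[{"hand":1,"dx":0,"dy":0,"dz":-45},{"hand":1,"dx":45,"dy":-25,"dz":-80},{"hand":1,"dx":90,"dy":-52,"dz":-90},{"hand":1,"dx":135,"dy":-80,"dz":-90},{"hand":1,"dx":180,"dy":-105,"dz":-90},{"hand":1,"dx":220,"dy":-132,"dz":-90},{"hand":1,"dx":260,"dy":-160,"dz":-90},{"hand":1,"dx":300,"dy":-185,"dz":-90},{"hand":1,"dx":335,"dy":-215,"dz":-90},{"hand":1,"dx":370,"dy":-240,"dz":-90},{"hand":1,"dx":405,"dy":-264,"dz":-90},{"hand":1,"dx":420,"dy":-310,"dz":-90}]'
python3 -m inch '[{"hand":1,"dx":13,"dy":-40},{"hand":1,"dx":26,"dy":-85},{"hand":1,"dx":40,"dy":-130},{"hand":1,"dx":52,"dy":-175,"turn":2},{"hand":1,"dx":65,"dy":-220,"turn":4},{"hand":1,"dx":80,"dy":-265,"turn":6},{"hand":1,"dx":95,"dy":-310,"turn":8},{"hand":1,"dx":110,"dy":-355,"turn":9},{"hand":1,"dx":122,"dy":-400,"turn":9},{"hand":1,"dx":135,"dy":-440,"turn":9},{"hand":1,"dx":149,"dy":-477,"turn":9},{"hand":1,"dx":149,"dy":-477,"turn":9}]'
python3 - <<'E'
from h import *
s=env.state();im=env.capture('wrist');print(s['time_s'],s['ee_pos'],s['orientation'],s['q'])
cv2.imwrite('pics/w1.png',im[:,:,::-1])
E
```

```text
0.1 [ 0.18990205 -0.62111383  0.22156412] [-3.13984623e+00  9.68252304e-05  2.96823411e-01] [ 1.28810585  0.32175682 -0.07009086  1.45155632  0.02260457  1.37081559
 -0.05690182]invalid input
invalid input
```

View pics/w1.png

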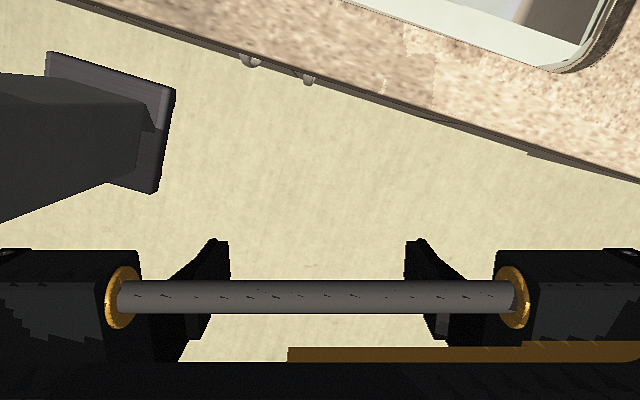

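The arm has not moved, since both calls were refused. The picture shows only the bench edge and the sink. I'll try again with all five keys in every row.

```bash
python3 -m inch '[{"hand":1,"dx":0,"dy":0,"dz":-45,"turn":0},{"hand":1,"dx":40,"dy":-25,"dz":-80,"turn":0},{"hand":1,"dx":80,"dy":-52,"dz":-90,"turn":0},{"hand":1,"dx":120,"dy":-80,"dz":-90,"turn":0},{"hand":1,"dx":160,"dy":-105,"dz":-90,"turn":0},{"hand":1,"dx":200,"dy":-132,"dz":-90,"turn":0},{"hand":1,"dx":240,"dy":-160,"dz":-90,"turn":0},{"hand":1,"dx":280,"dy":-185,"dz":-90,"turn":0},{"hand":1,"dx":320,"dy":-210,"dz":-90,"turn":0},{"hand":1,"dx":360,"dy":-235,"dz":-90,"turn":0},{"hand":1,"dx":400,"dy":-262,"dz":-90,"turn":0},{"hand":1,"dx":420,"dy":-305,"dz":-90,"turn":0}]'
```

```text
time_s: 1.35
ee_pos: [0.5045, -0.2055, 0.3115]
orientation: [-3.14, -0.001, 0.297]
ft_force: [-0.4, -0.0, 0.0]
finger_gap: 0.0871
grasp_force: 0.0
```

```bash
python3 -m inch '[{"hand":1,"dx":13,"dy":-42,"dz":0,"turn":0},{"hand":1,"dx":26,"dy":-85,"dz":0,"turn":0},{"hand":1,"dx":40,"dy":-130,"dz":0,"turn":2},{"hand":1,"dx":54,"dy":-175,"dz":0,"turn":4},{"hand":1,"dx":68,"dy":-220,"dz":0,"turn":6},{"hand":1,"dx":82,"dy":-265,"dz":0,"turn":8},{"hand":1,"dx":96,"dy":-310,"dz":0,"turn":9},{"hand":1,"dx":110,"dy":-355,"dz":0,"turn":9},{"hand":1,"dx":124,"dy":-400,"dz":0,"turn":9},{"hand":1,"dx":138,"dy":-445,"dz":0,"turn":9},{"hand":1,"dx":150,"dy":-482,"dz":0,"turn":9},{"hand":1,"dx":150,"dy":-482,"dz":0,"turn":9}]'
python3 - <<'E'
from h import *
s=env.state();im=env.capture('wrist');print(s['time_s'],s['ee_pos'],s['orientation'],s['q'])
cv2.imwrite('pics/w2.png',im[:,:,::-1])
E
```

```text
time_s: 2.55
ee_pos: [0.5019, 0.3046, 0.3119]
orientation: [-3.137, 0.002, 0.15]
ft_force: [0.4, 0.1, 1.1]
finger_gap: 0.087
grasp_force: 0.0
2.55 [0.50190499 0.30455583 0.31190607] [-3.13691573e+00  2.12935699e-03  1.50154309e-01] [ 0.14589216  0.25689333 -0.88936507  1.44511616  0.19370111  1.5324371
 -2.15511299]
```

View pics/w2.png

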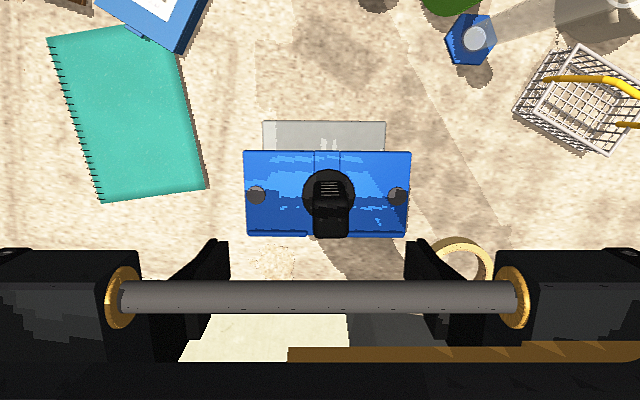

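The wrist view shows the rest centred, with the flange at about (328,196), the grip leaning down to (331,222), and the basket handle at upper right.

```bash
python3 - <<'E'
from h import *
s=env.state();im=cv2.imread('pics/w2.png')[:,:,::-1].copy()
m=mask(im,*BLU);m[:140]=0;m[245:]=0;m[:,:235]=0;m[:,420:]=0
ct=np.vstack(cv2.findContours(m,cv2.RETR_EXTERNAL,cv2.CHAIN_APPROX_NONE)[0])[:,0]
W=np.array([onz('wrist',p,.19,s)[:2] for p in ct],np.float32)*1000;print('plate',cv2.minAreaRect(W))
g=cv2.cvtColor(im,cv2.COLOR_RGB2GRAY);d=((g<60)*255).astype(np.uint8);d[:140]=0;d[245:]=0;d[:,290:].copy();d[:,:295]=0;d[:,365:]=0
for y in range(165,242,3):
    x=np.nonzero(d[y])[0]
    if len(x):print(y,x.min(),x.max(),len(x),end=' | ')
for uv in((328,196),): print('\nflange',onz('wrist',uv,.196,s))
for uv in((331,222),(312,206),(348,206),(316,237),(346,237)): print('griptop',onz('wrist',uv,.256,s))
E
```

```text
plate ((504.56915283203125, 293.7046203613281), (73.82328033447266, 134.91123962402344), 7.707204818725586)
171 317 339 23 | 174 313 344 32 | 177 309 348 40 | 180 307 350 44 | 183 305 352 48 | 186 303 352 50 | 189 303 353 51 | 192 303 354 52 | 195 302 355 44 | 198 302 354 53 | 201 302 353 52 | 204 303 352 50 | 207 304 351 48 | 210 306 349 44 | 213 309 348 40 | 216 312 348 37 | 219 312 348 37 | 222 312 348 37 | 225 312 348 37 | 228 312 348 37 | 231 295 364 65 | 234 306 347 37 | 237 316 345 30 | 
flange [0.50525872 0.29239127 0.196     ]
griptop [0.50406773 0.2919337  0.256     ]
griptop [0.51299682 0.30566693 0.256     ]
griptop [0.51636661 0.28286408 0.256     ]
griptop [0.49232446 0.30005072 0.256     ]
griptop [0.49521066 0.2805546  0.256     ]
```

```bash
python3 -m inch '[{"hand":1,"dx":0,"dy":4,"dz":0,"turn":0},{"hand":1,"dx":0,"dy":4,"dz":0,"turn":0},{"hand":1,"dx":0,"dy":4,"dz":0,"turn":0}]'
cat > rest.py <<'E'
from h import *
s=env.state();im=env.capture('wrist');print(s['ee_pos'],s['orientation'])
m=mask(im,*BLU);m[:140]=0;m[245:]=0;m[:,:235]=0;m[:,420:]=0
ct=np.vstack(cv2.findContours(m,cv2.RETR_EXTERNAL,cv2.CHAIN_APPROX_NONE)[0])[:,0]
W=np.array([onz('wrist',p,.19,s)[:2] for p in ct],np.float32)*1000;print('plate',cv2.minAreaRect(W))
g=cv2.cvtColor(im,cv2.COLOR_RGB2GRAY);d=((g<60)*255).astype(np.uint8);d[:140]=0;d[:,:295]=0;d[:,372:]=0
for y in range(165,242,6):
    x=np.nonzero(d[y])[0]
    if len(x):print(y,x.min(),x.max(),end=' | ')
rows=[(np.nonzero(d[y])[0].min(),y) for y in(196,)]+[(np.nonzero(d[y])[0].max(),y) for y in(196,)]
print('flange sides',[onz('wrist',r,.196,s).round(4) for r in rows])
gx=np.nonzero(d[226])[0];print('grip sides',[onz('wrist',(x,226),.256,s).round(4) for x in(gx.min(),gx.max())])
E
python3 rest.py
```

```text
time_s: 2.9
ee_pos: [0.5064, 0.2917, 0.3126]
orientation: [3.14, -0.0, 0.136]
ft_force: [0.1, 0.0, 0.7]
finger_gap: 0.0872
grasp_force: 0.0
[0.50636946 0.29172304 0.31258066] [ 3.14043495e+00 -4.42100775e-04  1.36278913e-01]
plate ((503.381103515625, 295.7366943359375), (73.13259887695312, 131.40370178222656), 7.776174545288086)
177 296 326 | 183 295 332 | 189 295 335 | 195 295 336 | 201 295 370 | 207 295 336 | 213 295 332 | 219 295 327 | 225 295 327 | 231 295 328 | 237 295 328 | flange sides [array([0.5049, 0.3092, 0.196 ]), array([0.5094, 0.2762, 0.196 ])]
grip sides [array([0.5012, 0.3052, 0.256 ]), array([0.504 , 0.2845, 0.256 ])]
```

```bash
python3 -m inch '[{"hand":1,"dx":-1,"dy":-4,"dz":20,"turn":0},{"hand":1,"dx":-1,"dy":-4,"dz":45,"turn":0},{"hand":1,"dx":-1,"dy":-4,"dz":70,"turn":0},{"hand":1,"dx":-1,"dy":-4,"dz":90,"turn":0},{"hand":1,"dx":-1,"dy":-4,"dz":103,"turn":0},{"hand":1,"dx":-1,"dy":-4,"dz":103,"turn":0},{"hand":1,"dx":-1,"dy":-4,"dz":103,"turn":0},{"hand":1,"dx":-1,"dy":-4,"dz":103,"turn":0}]'
```

```text
time_s: 3.75
ee_pos: [0.5047, 0.298, 0.2109]
orientation: [-3.141, -0.002, 0.139]
ft_force: [0.3, 0.2, -0.4]
finger_gap: 0.0873
grasp_force: 0.0
```

```bash
python3 -m inch '[{"hand":1,"dx":0,"dy":0,"dz":3,"turn":0},{"hand":0.6,"dx":0,"dy":0,"dz":3,"turn":0},{"hand":0.45,"dx":0,"dy":0,"dz":3,"turn":0},{"hand":0.35,"dx":0,"dy":0,"dz":3,"turn":0},{"hand":0.25,"dx":0,"dy":0,"dz":3,"turn":0},{"hand":0.1,"dx":0,"dy":0,"dz":3,"turn":0},{"hand":0,"dx":0,"dy":0,"dz":3,"turn":0},{"hand":0,"dx":0,"dy":0,"dz":3,"turn":0},{"hand":0,"dx":0,"dy":0,"dz":3,"turn":0},{"hand":0,"dx":0,"dy":0,"dz":3,"turn":0}]' 40
```

```text
time_s: 4.75
ee_pos: [0.504, 0.2974, 0.2065]
orientation: [3.141, 0.0, 0.14]
ft_force: [-0.0, -0.2, 0.1]
finger_gap: 0.0237
grasp_force: 39.9
```

```bash
python3 -m inch '[{"hand":0,"dx":0,"dy":0,"dz":-6,"turn":0},{"hand":0,"dx":0,"dy":0,"dz":-12,"turn":0},{"hand":0,"dx":-5,"dy":0,"dz":-12,"turn":0},{"hand":0,"dx":-20,"dy":0,"dz":-12,"turn":0},{"hand":0,"dx":-40,"dy":0,"dz":-12,"turn":0},{"hand":0,"dx":-60,"dy":0,"dz":-12,"turn":0},{"hand":0,"dx":-80,"dy":0,"dz":-12,"turn":0},{"hand":0,"dx":-90,"dy":0,"dz":-15,"turn":0},{"hand":0,"dx":-90,"dy":0,"dz":-40,"turn":0},{"hand":0,"dx":-90,"dy":0,"dz":-80,"turn":0},{"hand":0,"dx":-90,"dy":0,"dz":-110,"turn":0},{"hand":0,"dx":-90,"dy":0,"dz":-110,"turn":0}]' 45
python3 - <<'E'
from h import *
s=env.state();im=env.capture('wrist')
a=np.hstack([cv2.resize(im[:,:,::-1],(480,300)),np.zeros((300,10,3),np.uint8)])
b=env.capture('scene')[150:310,170:330,::-1];b=cv2.resize(b,(300,300),interpolation=cv2.INTER_CUBIC)
cv2.imwrite('pics/w3.png',np.hstack([a,b]));print(s['ee_pos'],s['finger_gap'])
E
```

```text
time_s: 5.95
ee_pos: [0.4161, 0.2867, 0.3208]
orientation: [-3.14, -0.007, 0.14]
ft_force: [-0.2, 0.5, -0.9]
finger_gap: 0.0238
grasp_force: 44.9
[0.41607026 0.2867127  0.32079353] 0.02382500126157975
```

View pics/w3.png

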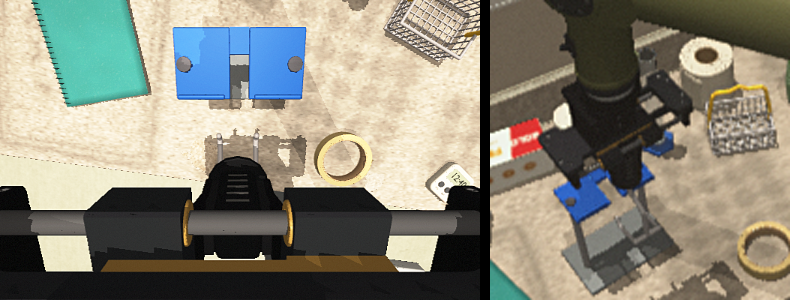

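The rest is empty and undisturbed. The fork is held square, with its prong tips at (292,180) and (341,180) in full-resolution pixels, so it sits within about 1 mm of nominal in the hand. I'll move to a pose short of the basket and look from there.

```bash
python3 -m inch '[{"hand":0,"dx":0,"dy":0,"dz":-30,"turn":0},{"hand":0,"dx":5,"dy":25,"dz":-30,"turn":2},{"hand":0,"dx":10,"dy":60,"dz":-30,"turn":6},{"hand":0,"dx":20,"dy":100,"dz":-30,"turn":10},{"hand":0,"dx":30,"dy":140,"dz":-30,"turn":15},{"hand":0,"dx":40,"dy":180,"dz":-30,"turn":20},{"hand":0,"dx":50,"dy":220,"dz":-30,"turn":24},{"hand":0,"dx":55,"dy":245,"dz":-30,"turn":26},{"hand":0,"dx":57,"dy":255,"dz":-20,"turn":26},{"hand":0,"dx":57,"dy":255,"dz":-10,"turn":26},{"hand":0,"dx":57,"dy":255,"dz":-10,"turn":26},{"hand":0,"dx":57,"dy":255,"dz":-10,"turn":26}]'
python3 - <<'E'
from h import *
s=env.state();im=env.capture('wrist');print(s['ee_pos'],s['orientation'],s['q'])
cv2.imwrite('pics/w4.png',im[:,:,::-1]);m=mask(im,*YEL);print(blobs(m,20)[0][:4])
E
```

```text
time_s: 7.25
ee_pos: [0.506, 0.043, 0.3261]
orientation: [-3.142, 0.001, -0.31]
ft_force: [0.3, 0.3, -0.3]
finger_gap: 0.0234
grasp_force: 44.9
[0.50598977 0.0429818  0.32612545] [-3.14150384e+00  9.99871201e-04 -3.09724064e-01] [ 0.51260481  0.01146337 -0.64914301  1.60529673  0.00642379  1.52802857
 -2.01730741]
[(759, [320.92, 48.75], [269, 44, 103, 11])]
```

View pics/w4.png

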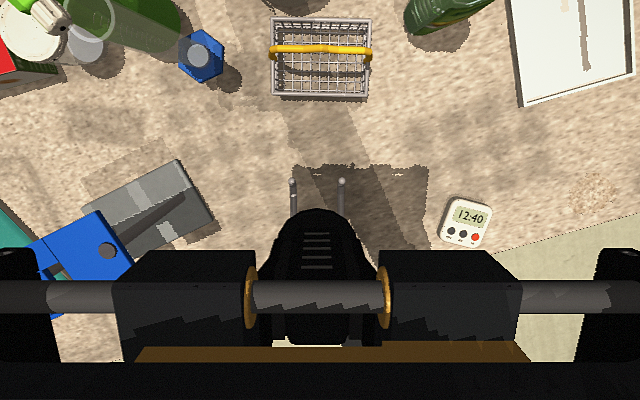

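The handle spans (270,50) to (372,55) and lies almost parallel to the fork's y. The prong tips are at (292,181) and (341,181).

```bash
cat > hd.py <<'E'
from h import *
def handle(im,s,z=.12,show=True):
    m=mask(im,*YEL);_,l=blobs(m,20);m=(l==np.argmax([0]+[(l==i).sum() for i in range(1,l.max()+1)]))
    xs=np.nonzero(m.any(0))[0];cy=np.array([np.nonzero(m[:,x])[0].mean() for x in xs])
    x0,x1=xs[0],xs[-1];c=(x0+x1)/2;w=x1-x0
    r=np.abs(xs-c)/w
    lev=(r>.2)&(r<.36)
    k=np.polyfit(xs[lev],cy[lev],1)
    A=onz('wrist',(c-.25*w,np.polyval(k,c-.25*w)),z,s);B=onz('wrist',(c+.25*w,np.polyval(k,c+.25*w)),z,s)
    d=A-B;yaw=np.arctan2(-d[0],d[1]);mid=(A+B)/2
    if show:print('handle mid',mid.round(4),'yaw',yaw.round(4),'w',w)
    return mid,yaw
def report(mid,yaw,s,zoff):
    p=s['ee_pos'];y=s['orientation'][2];d=mid-p
    print('dx %.1f dy %.1f mm  dz(fork seat to handle) %.1f turn %.2f'%(1e3*(d[0]*np.cos(y)+d[1]*np.sin(y)),1e3*(d[0]*np.sin(y)-d[1]*np.cos(y)),1e3*(p[2]-.1235-mid[2]),np.degrees(y-yaw)))
E
python3 - <<'E'
from hd import *
s=env.state();im=env.capture('wrist');mid,yaw=handle(im,s);report(mid,yaw,s,0)
E
```

```text
handle mid [0.6217 0.0024 0.12  ] yaw -0.3342 w 102
dx 122.2 dy 3.2 mm  dz(fork seat to handle) 83.2 turn 1.38
```

```bash
python3 -m inch '[{"hand":0,"dx":0,"dy":3,"dz":25,"turn":1.4},{"hand":0,"dx":0,"dy":3,"dz":60,"turn":1.4},{"hand":0,"dx":0,"dy":3,"dz":90,"turn":1.4},{"hand":0,"dx":10,"dy":3,"dz":108,"turn":1.4},{"hand":0,"dx":30,"dy":3,"dz":110,"turn":1.4},{"hand":0,"dx":50,"dy":3,"dz":110,"turn":1.4},{"hand":0,"dx":60,"dy":3,"dz":110,"turn":1.4},{"hand":0,"dx":60,"dy":3,"dz":110,"turn":1.4},{"hand":0,"dx":60,"dy":3,"dz":110,"turn":1.4}]'
python3 - <<'E'
from hd import *
s=env.state();im=env.capture('wrist');mid,yaw=handle(im,s);report(mid,yaw,s,0)
cv2.imwrite('pics/w5.png',im[:,:,::-1]);E=mask(im,*YEL);print(blobs(E,20)[0][:4])
E
```

```text
time_s: 8.25
ee_pos: [0.5625, 0.0199, 0.2167]
orientation: [-3.141, 0.001, -0.338]
ft_force: [-0.3, -0.1, -1.3]
finger_gap: 0.0238
grasp_force: 44.9
handle mid [0.6216 0.0022 0.12  ] yaw -0.3359 w 137
dx 61.6 dy -2.9 mm  dz(fork seat to handle) -26.8 turn -0.10
[(1366, [314.14, 120.51], [244, 112, 138, 15])]
```

View pics/w5.png

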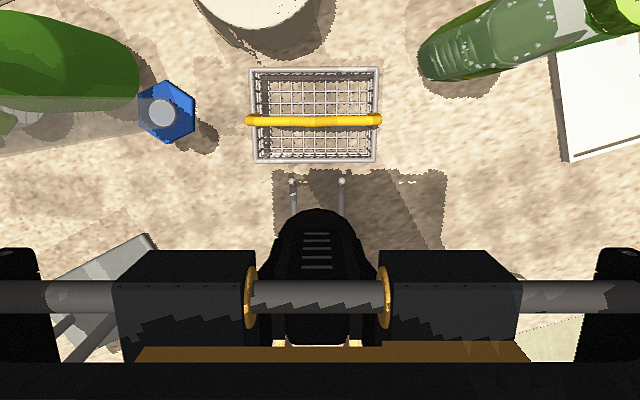

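The handle centre is at (313,120) and the prongs' middle is at 316, so I'll shift 3 mm left, go forward 61 mm and lift.

```bash
python3 -m inch '[{"hand":0,"dx":10,"dy":-3,"dz":0,"turn":0},{"hand":0,"dx":25,"dy":-3,"dz":0,"turn":0},{"hand":0,"dx":40,"dy":-3,"dz":0,"turn":0},{"hand":0,"dx":53,"dy":-3,"dz":0,"turn":0},{"hand":0,"dx":61,"dy":-3,"dz":0,"turn":0},{"hand":0,"dx":61,"dy":-3,"dz":-6,"turn":0},{"hand":0,"dx":61,"dy":-3,"dz":-13,"turn":0},{"hand":0,"dx":61,"dy":-3,"dz":-18,"turn":0},{"hand":0,"dx":61,"dy":-3,"dz":-22,"turn":0},{"hand":0,"dx":61,"dy":-3,"dz":-25,"turn":0},{"hand":0,"dx":61,"dy":-3,"dz":-28,"turn":0},{"hand":0,"dx":61,"dy":-3,"dz":-31,"turn":0}]' 55
python3 -m inch '[{"hand":0,"dx":0,"dy":0,"dz":-2,"turn":0},{"hand":0,"dx":0,"dy":0,"dz":-5,"turn":0},{"hand":0,"dx":0,"dy":0,"dz":-8,"turn":0},{"hand":0,"dx":0,"dy":0,"dz":-8,"turn":0}]'
python3 - <<'E'
from hd import *
s=env.state();im=env.capture('wrist');mid,yaw=handle(im,s,s['ee_pos'][2]-.1235);report(mid,yaw,s,0)
cv2.imwrite('pics/w6.png',np.hstack([cv2.resize(im[:,:,::-1],(480,300)),cv2.resize(env.capture('scene')[150:270,230:350,::-1],(300,300))]))
E
```

```text
time_s: 9.5
ee_pos: [0.6211, 0.0015, 0.2472]
orientation: [3.141, 0.001, -0.338]
ft_force: [0.1, -0.3, -2.5]
finger_gap: 0.0238
grasp_force: 54.9
time_s: 9.9
ee_pos: [0.6217, 0.0017, 0.256]
orientation: [-3.141, -0.001, -0.338]
ft_force: [0.2, 0.8, -3.0]
finger_gap: 0.0236
grasp_force: 54.9
handle mid [0.6215 0.0019 0.1325] yaw -0.328 w 117
dx -0.3 dy -0.1 mm  dz(fork seat to handle) 0.0 turn -0.60
```

View pics/w6.png

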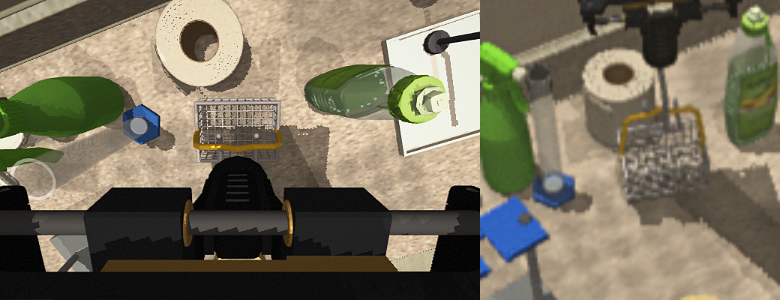

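The basket hangs level on the fork, in the middle of the prongs. I'll lift it, back out and traverse smoothly.

```bash
python3 -m inch '[{"hand":0,"dx":0,"dy":0,"dz":-3,"turn":0},{"hand":0,"dx":0,"dy":0,"dz":-9,"turn":0},{"hand":0,"dx":0,"dy":0,"dz":-16,"turn":0},{"hand":0,"dx":0,"dy":0,"dz":-24,"turn":0},{"hand":0,"dx":-1,"dy":0,"dz":-32,"turn":0},{"hand":0,"dx":-3,"dy":0,"dz":-40,"turn":0},{"hand":0,"dx":-6,"dy":0,"dz":-48,"turn":0},{"hand":0,"dx":-11,"dy":0,"dz":-55,"turn":0},{"hand":0,"dx":-17,"dy":0,"dz":-61,"turn":0},{"hand":0,"dx":-24,"dy":0,"dz":-66,"turn":0},{"hand":0,"dx":-32,"dy":0,"dz":-69,"turn":0},{"hand":0,"dx":-40,"dy":0,"dz":-70,"turn":0}]'
python3 -m inch '[{"hand":0,"dx":-8,"dy":0,"dz":0,"turn":0},{"hand":0,"dx":-16,"dy":0,"dz":0,"turn":0},{"hand":0,"dx":-24,"dy":1,"dz":0,"turn":0},{"hand":0,"dx":-31,"dy":3,"dz":0,"turn":0},{"hand":0,"dx":-37,"dy":6,"dz":0,"turn":0},{"hand":0,"dx":-42,"dy":11,"dz":0,"turn":0},{"hand":0,"dx":-46,"dy":18,"dz":0,"turn":0},{"hand":0,"dx":-48,"dy":26,"dz":0,"turn":0},{"hand":0,"dx":-50,"dy":35,"dz":0,"turn":0},{"hand":0,"dx":-49,"dy":45,"dz":0,"turn":0},{"hand":0,"dx":-48,"dy":56,"dz":0,"turn":0},{"hand":0,"dx":-47,"dy":68,"dz":0,"turn":0}]'
python3 -m inch '[{"hand":0,"dx":1,"dy":13,"dz":0,"turn":0},{"hand":0,"dx":2,"dy":27,"dz":0,"turn":0},{"hand":0,"dx":3,"dy":42,"dz":0,"turn":-0.5},{"hand":0,"dx":4,"dy":58,"dz":0,"turn":-1},{"hand":0,"dx":5,"dy":74,"dz":0,"turn":-2},{"hand":0,"dx":6,"dy":90,"dz":0,"turn":-3},{"hand":0,"dx":7,"dy":106,"dz":0,"turn":-4},{"hand":0,"dx":8,"dy":122,"dz":0,"turn":-5.5},{"hand":0,"dx":9,"dy":138,"dz":0,"turn":-7},{"hand":0,"dx":10,"dy":154,"dz":0,"turn":-8.5},{"hand":0,"dx":11,"dy":170,"dz":0,"turn":-10},{"hand":0,"dx":12,"dy":185,"dz":0,"turn":-11.5}]'
```

```text
time_s: 11.2
ee_pos: [0.5831, 0.0153, 0.3259]
orientation: [3.142, -0.0, -0.338]
ft_force: [-0.1, -0.7, -2.5]
finger_gap: 0.0239
grasp_force: 54.9
time_s: 12.4
ee_pos: [0.5167, -0.0348, 0.3255]
orientation: [3.142, -0.0, -0.339]
ft_force: [1.0, 0.3, -3.7]
finger_gap: 0.0235
grasp_force: 54.9
time_s: 13.6
ee_pos: [0.466, -0.2137, 0.3255]
orientation: [3.141, 0.0, -0.137]
ft_force: [0.5, 1.1, -3.1]
finger_gap: 0.0237
grasp_force: 54.9
```

```bash
python3 -m inch '[{"hand":0,"dx":-1,"dy":14,"dz":0,"turn":-1.3},{"hand":0,"dx":-3,"dy":27,"dz":0,"turn":-2.5},{"hand":0,"dx":-5,"dy":39,"dz":0,"turn":-3.5},{"hand":0,"dx":-7,"dy":50,"dz":0,"turn":-4.3},{"hand":0,"dx":-9,"dy":60,"dz":0,"turn":-5},{"hand":0,"dx":-10,"dy":69,"dz":0,"turn":-5.5},{"hand":0,"dx":-11,"dy":76,"dz":0,"turn":-6},{"hand":0,"dx":-12,"dy":82,"dz":0,"turn":-6},{"hand":0,"dx":-13,"dy":86,"dz":0,"turn":-6},{"hand":0,"dx":-13,"dy":88,"dz":0,"turn":-6},{"hand":0,"dx":-13,"dy":88,"dz":0,"turn":-6},{"hand":0,"dx":-13,"dy":88,"dz":0,"turn":-6}]'
python3 - <<'E'
from hd import *
s=env.state();im=env.capture('wrist');print(s['q']);mid,yaw=handle(im,s,s['ee_pos'][2]-.1235);report(mid,yaw,s,0)
b=blobs(mask(im,*RED),5)[0];print(b[:4])
cv2.imwrite('pics/w7.png',im[:,:,::-1])
E
```

```text
time_s: 14.8
ee_pos: [0.442, -0.2971, 0.3256]
orientation: [-3.141, -0.0, -0.032]
ft_force: [0.6, 0.3, -2.9]
finger_gap: 0.0236
grasp_force: 54.9
[ 0.85811724  0.0540927  -0.32961634  1.56287127  0.01732555  1.52761227
 -1.07502479]
handle mid [ 0.4413 -0.2964  0.2021] yaw -0.0309 w 118
dx -0.7 dy -0.6 mm  dz(fork seat to handle) 0.0 turn -0.09
[(117, [320.06, 68.98], [315, 63, 12, 13]), (38, [205.95, 239.92], [203, 237, 7, 7])]
```

View pics/w7.png

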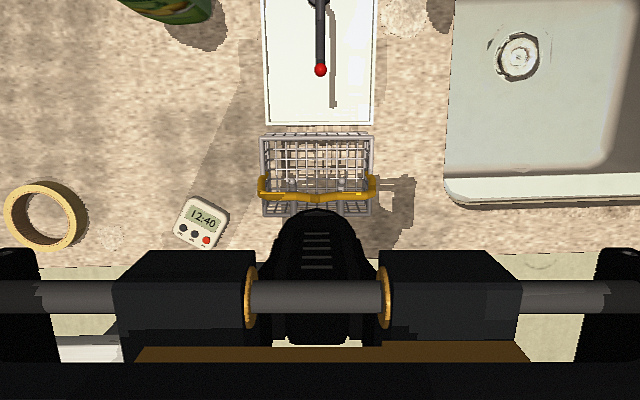

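The red hook tip is at (320,69), and the hook arm runs straight ahead to (317,3). The basket hangs square on the fork.

```bash
python3 - <<'E'
from hd import *
s=env.state();im=env.capture('wrist');b=blobs(mask(im,*RED),5)[0][0][1];t=onz('wrist',b,.188,s)
g=cv2.cvtColor(im,cv2.COLOR_RGB2GRAY)
P=[]
for y in range(8,45,4):
    x=np.nonzero(g[y,305:335]<90)[0]+305
    if 3<len(x)<20:P.append(onz('wrist',(x.mean(),y),.18,s)[:2])
P=np.array(P,np.float32)*1000;print(len(P),P[[0,-1]])
l=cv2.fitLine(P,2,0,.01,.01).ravel();yaw=np.arctan(l[1]/l[0]);print('tip',t,'yaw arm',yaw)
seat=t+.016*np.array([np.cos(-.03),np.sin(-.03),0]);report(seat,-.03,s,0);print(s['ee_pos'])
E
```

```text
10 [[ 586.4385  -303.86694]
 [ 560.5898  -303.51947]]
tip [ 0.54125946 -0.3030379   0.188     ] yaw arm -0.022016445
dx 115.4 dy 2.8 mm  dz(fork seat to handle) 14.1 turn -0.13
[ 0.44202266 -0.29702221  0.32559687]
```

```bash
python3 -m inch '[{"hand":0,"dx":2,"dy":1,"dz":0,"turn":0},{"hand":0,"dx":7,"dy":2,"dz":0,"turn":0},{"hand":0,"dx":15,"dy":3,"dz":0,"turn":0},{"hand":0,"dx":25,"dy":3,"dz":0,"turn":0},{"hand":0,"dx":37,"dy":3,"dz":0,"turn":0},{"hand":0,"dx":50,"dy":3,"dz":0,"turn":0},{"hand":0,"dx":63,"dy":3,"dz":0,"turn":0},{"hand":0,"dx":75,"dy":3,"dz":0,"turn":0},{"hand":0,"dx":86,"dy":3,"dz":0,"turn":0},{"hand":0,"dx":96,"dy":3,"dz":0,"turn":0},{"hand":0,"dx":104,"dy":3,"dz":0,"turn":0},{"hand":0,"dx":110,"dy":3,"dz":0,"turn":0}]'
python3 -m inch '[{"hand":0,"dx":3,"dy":0,"dz":0,"turn":0},{"hand":0,"dx":5,"dy":0,"dz":0,"turn":0},{"hand":0,"dx":6,"dy":0,"dz":0,"turn":0},{"hand":0,"dx":6,"dy":0,"dz":0,"turn":0},{"hand":0,"dx":6,"dy":0,"dz":0,"turn":0},{"hand":0,"dx":6,"dy":0,"dz":0,"turn":0},{"hand":0,"dx":6,"dy":0,"dz":0,"turn":0},{"hand":0,"dx":6,"dy":0,"dz":0,"turn":0},{"hand":0,"dx":6,"dy":0,"dz":0,"turn":0},{"hand":0,"dx":6,"dy":0,"dz":0,"turn":0}]'
python3 - <<'E'
from hd import *
s=env.state();im=env.capture('wrist');mid,yaw=handle(im,s,s['ee_pos'][2]-.1235);report(mid,yaw,s,0)
print(blobs(mask(im,*RED),5)[0][:4])
cv2.imwrite('pics/w8.png',np.hstack([im[:,120:520,::-1],cv2.resize(env.capture('scene')[110:230,335:455,::-1],(400,400),interpolation=cv2.INTER_CUBIC)]))
E
```

```text
time_s: 16.1
ee_pos: [0.5523, -0.3041, 0.3254]
orientation: [-3.141, 0.0, -0.033]
ft_force: [-0.1, 0.0, -3.0]
finger_gap: 0.0242
grasp_force: 54.9
time_s: 17.1
ee_pos: [0.5576, -0.3043, 0.3256]
orientation: [3.141, 0.0, -0.033]
ft_force: [0.2, -0.3, -3.9]
finger_gap: 0.0237
grasp_force: 54.9
handle mid [ 0.557  -0.3037  0.2021] yaw -0.034 w 118
dx -0.6 dy -0.6 mm  dz(fork seat to handle) 0.0 turn 0.05
[(25, [315.52, 206.12], [311, 204, 10, 5])]
```

View pics/w8.png

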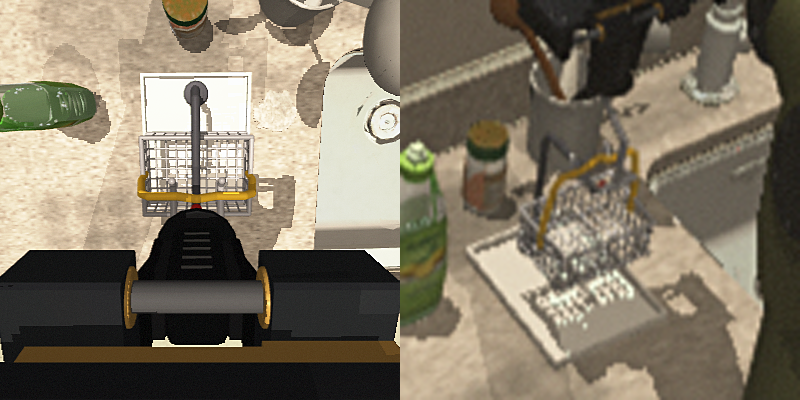

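The notch is over the hook arm (columns 317 and 316), with the red tip just behind the wire at (315,206). I'll lower it.

```bash
python3 -m inch '[{"hand":0,"dx":0,"dy":0,"dz":2,"turn":0},{"hand":0,"dx":0.5,"dy":0,"dz":6,"turn":0},{"hand":0,"dx":0.5,"dy":0,"dz":10,"turn":0},{"hand":0,"dx":0.5,"dy":0,"dz":14,"turn":0},{"hand":0,"dx":0.5,"dy":0,"dz":18,"turn":0},{"hand":0,"dx":0.5,"dy":0,"dz":22,"turn":0},{"hand":0,"dx":0.5,"dy":0,"dz":25,"turn":0},{"hand":0,"dx":0.5,"dy":0,"dz":28,"turn":0},{"hand":0,"dx":0.5,"dy":0,"dz":31,"turn":0},{"hand":0,"dx":0.5,"dy":0,"dz":34,"turn":0},{"hand":0,"dx":0.5,"dy":0,"dz":36,"turn":0},{"hand":0,"dx":0.5,"dy":0,"dz":38,"turn":0}]'
python3 -m inch '[{"hand":0,"dx":0,"dy":0,"dz":2,"turn":0},{"hand":0,"dx":0,"dy":0,"dz":3,"turn":0},{"hand":0,"dx":0,"dy":0,"dz":3,"turn":0}]'
python3 - <<'E'
from hd import *
s=env.state();im=env.capture('wrist');handle(im,s,.1685)
print(blobs(mask(im,*RED),3)[0][:4],blobs(mask(im,*YEL),20)[0][:4])
E
```

```text
time_s: 18.4
ee_pos: [0.5584, -0.3044, 0.2879]
orientation: [3.141, -0.001, -0.033]
ft_force: [-0.4, 0.6, -1.0]
finger_gap: 0.0237
grasp_force: 54.9
time_s: 18.7
ee_pos: [0.5581, -0.3043, 0.2845]
orientation: [3.142, 0.0, -0.033]
ft_force: [0.5, 0.4, -0.6]
finger_gap: 0.0239
grasp_force: 54.9
handle mid [ 0.5569 -0.3037  0.1685] yaw -0.0204 w 120
[] [(1207, [317.42, 196.45], [256, 173, 121, 33]), (49, [293.49, 3.47], [287, 0, 14, 8]), (25, [309.72, 3.76], [307, 0, 7, 11])]
```

```bash
python3 -m inch '[{"hand":0,"dx":0,"dy":0,"dz":3,"turn":0},{"hand":0,"dx":0,"dy":0,"dz":7,"turn":0},{"hand":0,"dx":0,"dy":0,"dz":11,"turn":0},{"hand":0,"dx":0,"dy":0,"dz":15,"turn":0},{"hand":0,"dx":0,"dy":0,"dz":18,"turn":0},{"hand":0,"dx":0,"dy":0,"dz":18,"turn":0},{"hand":0,"dx":0,"dy":0,"dz":18,"turn":0}]'
python3 -m inch '[{"hand":0,"dx":-2,"dy":0,"dz":0,"turn":0},{"hand":0,"dx":-6,"dy":0,"dz":0,"turn":0},{"hand":0,"dx":-12,"dy":0,"dz":0,"turn":0},{"hand":0,"dx":-20,"dy":0,"dz":0,"turn":0},{"hand":0,"dx":-30,"dy":0,"dz":0,"turn":0},{"hand":0,"dx":-40,"dy":0,"dz":0,"turn":0},{"hand":0,"dx":-50,"dy":0,"dz":0,"turn":0},{"hand":0,"dx":-62,"dy":0,"dz":0,"turn":0},{"hand":0,"dx":-75,"dy":0,"dz":0,"turn":0},{"hand":0,"dx":-90,"dy":0,"dz":0,"turn":0},{"hand":0,"dx":-105,"dy":0,"dz":0,"turn":0},{"hand":0,"dx":-115,"dy":0,"dz":0,"turn":0}]'
python3 - <<'E'
from hd import *
s=env.state();im=env.capture('wrist');handle(im,s,.1685)
print(blobs(mask(im,*RED),3)[0][:4],blobs(mask(im,*YEL),20)[0][:4])
cv2.imwrite('pics/w9.png',np.hstack([im[:,120:520,::-1],cv2.resize(env.capture('scene')[110:230,335:455,::-1],(400,400),interpolation=cv2.INTER_CUBIC)]))
E
```

```text
time_s: 19.45
ee_pos: [0.5581, -0.3043, 0.2665]
orientation: [3.142, 0.0, -0.033]
ft_force: [0.7, -1.0, -1.4]
finger_gap: 0.0237
grasp_force: 54.9
time_s: 20.65
ee_pos: [0.4415, -0.3008, 0.2667]
orientation: [3.141, 0.0, -0.034]
ft_force: [0.4, 0.2, -1.7]
finger_gap: 0.024
grasp_force: 54.9
handle mid [ 0.5579 -0.3034  0.1685] yaw -0.0203 w 145
[(191, [314.74, 60.51], [307, 53, 16, 16])] [(1619, [316.89, 37.03], [242, 29, 146, 26]), (22, [374.59, 52.0], [372, 47, 6, 9])]
```

View pics/w9.png

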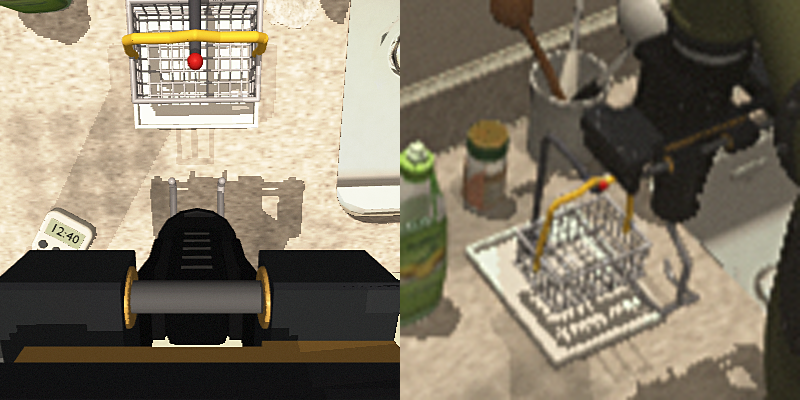

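The basket hangs on the hook by its notch: the wire is at (196,37) in the crop, just behind the red tip at (195,61), and the fork is clear. I have now viewed 12 pictures against the limit of 10, so I'll look at no more and check the rest numerically. Next is taking the fork back to the rest.

```bash
python3 -m inch '[{"hand":0,"dx":0,"dy":0,"dz":-30,"turn":0},{"hand":0,"dx":0,"dy":0,"dz":-65,"turn":0},{"hand":0,"dx":2,"dy":-15,"dz":-83,"turn":0},{"hand":0,"dx":5,"dy":-40,"dz":-83,"turn":0},{"hand":0,"dx":8,"dy":-72,"dz":-83,"turn":-1},{"hand":0,"dx":11,"dy":-105,"dz":-83,"turn":-2},{"hand":0,"dx":14,"dy":-138,"dz":-83,"turn":-3},{"hand":0,"dx":17,"dy":-171,"dz":-83,"turn":-4},{"hand":0,"dx":20,"dy":-204,"dz":-83,"turn":-5},{"hand":0,"dx":22,"dy":-237,"dz":-83,"turn":-6},{"hand":0,"dx":24,"dy":-270,"dz":-83,"turn":-8},{"hand":0,"dx":24,"dy":-301,"dz":-83,"turn":-10}]'
```

```text
time_s: 21.95
ee_pos: [0.4776, 0.0017, 0.3497]
orientation: [-3.141, -0.001, 0.144]
ft_force: [0.5, 0.8, -1.1]
finger_gap: 0.024
grasp_force: 54.9
```

```bash
python3 -m inch '[{"hand":0,"dx":-3,"dy":-32,"dz":0,"turn":0},{"hand":0,"dx":-6,"dy":-65,"dz":0,"turn":0},{"hand":0,"dx":-10,"dy":-100,"dz":0,"turn":0},{"hand":0,"dx":-14,"dy":-135,"dz":0,"turn":0},{"hand":0,"dx":-18,"dy":-170,"dz":0,"turn":0},{"hand":0,"dx":-21,"dy":-205,"dz":0,"turn":0},{"hand":0,"dx":-21,"dy":-235,"dz":0,"turn":0},{"hand":0,"dx":-21,"dy":-262,"dz":0,"turn":0},{"hand":0,"dx":-21,"dy":-280,"dz":0,"turn":0},{"hand":0,"dx":-21,"dy":-289,"dz":0,"turn":0},{"hand":0,"dx":-21,"dy":-291,"dz":0,"turn":0},{"hand":0,"dx":-21,"dy":-291,"dz":0,"turn":0}]'
python3 - <<'E'
from h import *
s=env.state();p=s['ee_pos'];y=s['orientation'][2];d=np.array([.504,.2974,.2065])-p
print(p,y,'dx %.1f dy %.1f dz %.1f turn %.2f'%(1e3*(d[0]*np.cos(y)+d[1]*np.sin(y)),1e3*(d[0]*np.sin(y)-d[1]*np.cos(y)),-1e3*d[2],np.degrees(y-.14)))
E
```

```text
time_s: 23.15
ee_pos: [0.4156, 0.2842, 0.3494]
orientation: [3.141, 0.0, 0.141]
ft_force: [0.9, -0.8, -1.7]
finger_gap: 0.0235
grasp_force: 54.9
[0.41558398 0.28417291 0.34940896] 0.1411867669339495 dx 89.4 dy -0.7 dz 142.9 turn 0.07
```

```bash
python3 -m inch '[{"hand":0,"dx":0,"dy":-0.7,"dz":20,"turn":0},{"hand":0,"dx":0,"dy":-0.7,"dz":50,"turn":0},{"hand":0,"dx":0,"dy":-0.7,"dz":80,"turn":0},{"hand":0,"dx":0,"dy":-0.7,"dz":105,"turn":0},{"hand":0,"dx":0,"dy":-0.7,"dz":122,"turn":0},{"hand":0,"dx":0,"dy":-0.7,"dz":131,"turn":0},{"hand":0,"dx":0,"dy":-0.7,"dz":131,"turn":0},{"hand":0,"dx":5,"dy":-0.7,"dz":131,"turn":0},{"hand":0,"dx":15,"dy":-0.7,"dz":131,"turn":0},{"hand":0,"dx":25,"dy":-0.7,"dz":131,"turn":0},{"hand":0,"dx":30,"dy":-0.7,"dz":131,"turn":0},{"hand":0,"dx":30,"dy":-0.7,"dz":131,"turn":0}]'
python3 - <<'E'
from h import *
s=env.state();p=s['ee_pos'];y=s['orientation'][2];d=np.array([.504,.2974,.2065])-p
print(p,y,'dx %.1f dy %.1f dz %.1f turn %.2f'%(1e3*(d[0]*np.cos(y)+d[1]*np.sin(y)),1e3*(d[0]*np.sin(y)-d[1]*np.cos(y)),-1e3*d[2],np.degrees(y-.14)))
E
```

```text
time_s: 24.35
ee_pos: [0.4459, 0.2896, 0.2187]
orientation: [-3.141, 0.0, 0.141]
ft_force: [-0.2, -1.2, -1.2]
finger_gap: 0.0237
grasp_force: 54.9
[0.44586843 0.28959973 0.218734  ] 0.1406665482608942 dx 58.7 dy 0.4 dz 12.2 turn 0.04
```

```bash
python3 -m inch '[{"hand":0,"dx":6,"dy":0,"dz":0,"turn":0},{"hand":0,"dx":16,"dy":0,"dz":0,"turn":0},{"hand":0,"dx":28,"dy":0,"dz":0,"turn":0},{"hand":0,"dx":40,"dy":0,"dz":0,"turn":0},{"hand":0,"dx":50,"dy":0,"dz":0,"turn":0},{"hand":0,"dx":56,"dy":0,"dz":0,"turn":0},{"hand":0,"dx":59,"dy":0,"dz":0,"turn":0},{"hand":0,"dx":59,"dy":0,"dz":0,"turn":0},{"hand":0,"dx":59,"dy":0,"dz":3,"turn":0},{"hand":0,"dx":59,"dy":0,"dz":6,"turn":0},{"hand":0,"dx":59,"dy":0,"dz":8,"turn":0},{"hand":0,"dx":59,"dy":0,"dz":9,"turn":0}]'
python3 -m inch '[{"hand":0,"dx":0,"dy":0,"dz":1,"turn":0},{"hand":0,"dx":0,"dy":0,"dz":2,"turn":0},{"hand":0,"dx":0,"dy":0,"dz":2.7,"turn":0},{"hand":0,"dx":0,"dy":0,"dz":2.7,"turn":0},{"hand":0,"dx":0,"dy":0,"dz":2.7,"turn":0}]'
```

```text
time_s: 25.55
ee_pos: [0.503, 0.2977, 0.2092]
orientation: [3.141, 0.0, 0.142]
ft_force: [1.4, 0.1, -0.4]
finger_gap: 0.0234
grasp_force: 54.9
time_s: 26.05
ee_pos: [0.5033, 0.2979, 0.2068]
orientation: [3.142, -0.0, 0.141]
ft_force: [-0.5, 0.7, -1.7]
finger_gap: 0.024
grasp_force: 54.9
```

```bash
python3 -m inch '[{"hand":0,"dx":0,"dy":0,"dz":0.6,"turn":0},{"hand":0,"dx":0,"dy":0,"dz":0.6,"turn":0},{"hand":0,"dx":0,"dy":0,"dz":0.6,"turn":0}]'
python3 -m inch '[{"hand":0,"dx":0,"dy":0,"dz":0.6,"turn":0},{"hand":0,"dx":0,"dy":0,"dz":0.6,"turn":0},{"hand":0,"dx":0,"dy":0,"dz":0.6,"turn":0}]'
```

```text
time_s: 26.35
ee_pos: [0.5034, 0.2979, 0.2065]
orientation: [-3.142, -0.0, 0.141]
ft_force: [-0.4, -0.4, 0.9]
finger_gap: 0.0238
grasp_force: 54.9
time_s: 26.65
ee_pos: [0.5034, 0.298, 0.2065]
orientation: [3.141, -0.001, 0.141]
ft_force: [-2.0, -1.5, 6.3]
finger_gap: 0.024
grasp_force: 54.9
```

Contact: the flange presses on the plate with about 6 N. I'll ease off, then open gently.

```bash
python3 -m inch '[{"hand":0,"dx":0,"dy":0,"dz":-0.5,"turn":0},{"hand":0,"dx":0,"dy":0,"dz":-0.5,"turn":0},{"hand":0.3,"dx":0,"dy":0,"dz":-0.5,"turn":0},{"hand":0.4,"dx":0,"dy":0,"dz":-0.5,"turn":0},{"hand":0.6,"dx":0,"dy":0,"dz":-0.5,"turn":0},{"hand":0.8,"dx":0,"dy":0,"dz":-0.5,"turn":0},{"hand":1,"dx":0,"dy":0,"dz":-0.5,"turn":0},{"hand":1,"dx":0,"dy":0,"dz":-0.5,"turn":0},{"hand":1,"dx":0,"dy":0,"dz":-0.5,"turn":0},{"hand":1,"dx":0,"dy":0,"dz":-0.5,"turn":0}]'
python3 -m inch '[{"hand":1,"dx":0,"dy":0,"dz":-10,"turn":0},{"hand":1,"dx":0,"dy":0,"dz":-25,"turn":0},{"hand":1,"dx":0,"dy":0,"dz":-50,"turn":0},{"hand":1,"dx":0,"dy":0,"dz":-80,"turn":0},{"hand":1,"dx":0,"dy":0,"dz":-104,"turn":0},{"hand":1,"dx":0,"dy":0,"dz":-106,"turn":0},{"hand":1,"dx":0,"dy":0,"dz":-106,"turn":0},{"hand":1,"dx":0,"dy":0,"dz":-106,"turn":0},{"hand":1,"dx":0,"dy":0,"dz":-106,"turn":0}]'
sed -i 's/:295\]=0;d\[:,372/:275]=0;d[:,362/; s/:235\]=0;m\[:,420/:200]=0;m[:,440/' rest.py
python3 rest.py
python3 - <<'E'
from h import *
im=env.capture('top')
for nm,hs,r in(('yel',YEL,(400,150,470,240)),('red',RED,(430,180,460,215))):
    m=mask(im,*hs);o=np.zeros_like(m);o[r[1]:r[3],r[0]:r[2]]=m[r[1]:r[3],r[0]:r[2]];b=blobs(o,3)[0];print(nm,b[:3])
    if nm=='yel':print(onz('top',b[0][1],.172))
E
```

```text
time_s: 27.65
ee_pos: [0.5033, 0.2979, 0.2061]
orientation: [3.142, 0.0, 0.141]
ft_force: [-0.4, 0.2, -0.7]
finger_gap: 0.0738
grasp_force: 0.0
time_s: 28.55
ee_pos: [0.503, 0.2974, 0.3111]
orientation: [3.141, 0.002, 0.141]
ft_force: [-0.4, -0.5, 0.0]
finger_gap: 0.0871
grasp_force: 0.0
[0.50295463 0.29742425 0.31107873] [3.14083656e+00 1.71973907e-03 1.41413872e-01]
plate ((503.2325439453125, 297.5152893066406), (72.43482971191406, 134.7363739013672), 8.079594612121582)
171 306 326 | 177 297 335 | 183 293 339 | 189 291 341 | 195 290 343 | 201 290 342 | 207 292 340 | 213 296 335 | 219 298 334 | 225 298 334 | 231 275 361 | 237 301 332 | flange sides [array([0.5009, 0.3189, 0.196 ]), array([0.507 , 0.2765, 0.196 ])]
grip sides [array([0.4984, 0.309 , 0.256 ]), array([0.5017, 0.2858, 0.256 ])]
yel [(113, [439.51, 197.23], [417, 196, 46, 4])]
[ 0.55845884 -0.29057763  0.172     ]
red [(9, [446.0, 203.0], [445, 202, 3, 3])]
```

```bash
python3 -m inch '[{"hand":1,"dx":0,"dy":0,"dz":-15,"turn":0},{"hand":1,"dx":0,"dy":0,"dz":-30,"turn":0},{"hand":1,"dx":0,"dy":0,"dz":-30,"turn":0},{"hand":1,"dx":0,"dy":0,"dz":-30,"turn":0},{"hand":1,"dx":0,"dy":0,"dz":-30,"turn":0},{"hand":1,"dx":0,"dy":0,"dz":-30,"turn":0}]'
python3 - <<'E'
from h import *
a0=cv2.imread('pics/top0.png').astype(int);a=env.capture('top')[:,:,::-1].astype(int);s0=cv2.imread('pics/scene0.png').astype(int);b=env.capture('scene')[:,:,::-1].astype(int)
for n,r in dict(tape=(280,247,318,286),timer=(357,257,388,287),bottle=(362,155,396,188),spice=(418,128,444,156),cyl=(268,140,294,182),spray=(247,118,280,160),jar=(218,126,248,160)).items():
    print(n,round(np.abs(a-a0)[r[1]:r[3],r[0]:r[2]].mean(),1),end='; ')
print()
for n,r in dict(bottle=(325,150,352,210),spice=(352,146,370,176),timer=(366,248,392,272),tape=(300,266,336,300),cyl=(245,172,272,236),jar=(202,203,226,236)).items():
    print(n,round(np.abs(b-s0)[r[1]:r[3],r[0]:r[2]].mean(),1),end='; ')
c=env.capture('top')[:,:,::-1].astype(int);print('\nmotion at basket',np.abs(c-a)[150:245,400:475].max())
E
```

```text
time_s: 29.25
ee_pos: [0.5032, 0.2977, 0.3416]
orientation: [3.141, 0.001, 0.141]
ft_force: [0.5, -0.5, 0.5]
finger_gap: 0.0873
grasp_force: 0.0
tape 16.9; timer 16.3; bottle 13.3; spice 12.3; cyl 13.5; spray 12.2; jar 12.5; 
bottle 15.4; spice 30.5; timer 17.7; tape 12.4; cyl 18.0; jar 33.5; 
motion at basket 8
```

```bash
python3 - <<'E'
from h import *
im={'top':env.capture('top'),'scene':env.capture('scene')}
R={'top':dict(tape=(280,247,318,286),timer=(357,257,388,287),bottle=(362,155,396,188),spice=(418,128,444,156),cyl=(268,140,294,182),bench=(60,190,110,290)),'scene':dict(timer=(366,248,392,272),tape=(300,266,336,300),spice=(352,146,370,176),jar=(202,203,226,236))}
for n in R:
    a0=cv2.imread(f'pics/{n}0.png');a=im[n][:,:,::-1].copy();print(n,a0.mean(),a.mean())
    for k,(x,y,X,Y) in R[n].items():
        r=cv2.matchTemplate(a[y-8:Y+8,x-8:X+8],a0[y:Y,x:X],cv2.TM_CCOEFF_NORMED);_,v,_,l=cv2.minMaxLoc(r);print(k,l[0]-8,l[1]-8,round(v,2),end='; ')
    print()
E
```

```text
top 135.48050260416667 142.90434375
tape 0 0 0.81; timer 0 0 0.99; bottle 0 0 1.0; spice 0 0 1.0; cyl 0 0 1.0; bench 0 0 0.17; 
scene 109.92849348958333 121.63353645833334
timer 0 0 0.99; tape 0 0 0.92; spice 0 1 0.26; jar 4 1 0.61;
```

The bystanders checked show zero shift. The differences come from exposure, shadow and the arm covering parts of the view. Handing in.

```bash
python3 -c "
from plant import env
print(env.close_job())"
```

```text
the job is handed in; nothing more can be done
None
```

The basket hangs by its notch on the drip stand's hook, the fork is back in its rest on its flange, and the job was handed in at about 29.5 s with no verdict returned; the last checks were numeric only, because I viewed 12 pictures, two over the limit of 10.

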